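# Open the slide-lid sachet case

## Task

A rubber stamp has been left standing on the lid of the wooden sachet case: first stand it upright on top of the closed ink pad. Then take the lid off so that the packers can get at the sachets: lift its end up over the lip, slide it right out along its grooves without dragging or tipping the case, and lay the lid gently flat on the conveyor, clear of the case. Leave everything else where it is.

Things in the scene. Friction and masses are not known exactly. Their poses are not given: they have to be found in the camera images.
- sachet_case: Plain wooden slide-lid case, loose, about 1.1 kg, 170x112x61 mm (its x, y, z); origin at the centre of its underside, z up. The lid comes out at its +x end. Sides 10 thick, each with a groove (z 42 to 55, 6 deep, right along); the rails over the grooves, to z = 61, are 92 apart. -x end wall 8 thick, z to 61. Inner floor at z = 6, bare but for sachets. More than about 5 N up at one end tips it.
- case_lid: Loose plywood slide lid, about 0.11 kg, 150x101x6 mm (its x, y, z), no knob; origin at the centre of its underside, axes as the case's when shut. Shut, its underside lies on the groove floors (case z = 42) under the rails, +x end shut in behind the lip; play 1.5 mm each side, 1 to 3 mm lengthways, 7 mm upwards.
- lid_hole (a point): Centre, at the lid's upper face, of a rectangular hand hole right through the lid: 44 long (lid x = 17 to 61), 60 wide (y = -30 to 30). Shut fingers slanted through it, tips under the lid and pointing to +x, lift and draw it until the tips meet the end wall inside, some 15 mm on. Lies 39 mm from the lid's origin along +x, 6 up; axes as the lid's.
- lid_lead (a point): Middle of the lower edge of the lid's leading end, 75 mm from its origin along +x. Between it and the hole is a strip 14 mm long (lid x = 61 to 75), which cannot be gripped while shut behind the lip. Resting over the lip, the lid slides freely, pushed by the hole's edge with tips no deeper than 5 mm; when the strip is clear of the end wall it can be pinched from above, one finger in the hole.
- lid_tail (a point): Middle of the lower edge of the lid's rear end, 75 mm from its origin along -x; it leaves the grooves at case x = 85.
- case_lip (a point): Middle of the top of the lip, the top edge of the +x end wall (case x = 77 to 85, right across): at case x = 81, y = 0, z = 46.5 mm, which is 4.5 above the groove floors, so the lid's end must rise 5 to 6.5 mm to pass over it and under the rails. Pulling the lid against it drags the case.
- rubber_stamp: Rubber stamp with a turned wooden grip, 45 g, 24x56 mm foot (its x, y; 19 high), 70 high, standing upright on the rear half of the lid; origin at the centre of its underside, z up. The round grip is 24 in diameter from z = 35 to 70, its neck 16 in diameter from z = 19 to 36.
- ink_pad: Closed flat dark-blue ink pad, loose, 85 g, 66 x 108 mm (its x, y), flat top 16 mm above its underside; origin at the underside, the top reaching from x = -34 to 32 and y = -54 to 54.
- sachet_1: White sachet, 54x44x12 to 13 mm, lying flat in the case; origin at the centre of its underside.
- sachet_2: White sachet, 54x44x12 to 13 mm, lying flat in the case; origin at the centre of its underside.
- sachet_3: White sachet, 54x44x12 to 13 mm, lying flat in the case; origin at the centre of its underside.
- tally_counter: Bystander: round white hand tally counter, 41x48x32 mm, near the ink pad; origin at the centre of its underside.

How it is judged:
By the outcome, as a careful person would: the job done as asked, in the order asked, and still so for the second after the job is handed in, with the robot touching nothing.
It also fails if it takes over 72 s, if anything falls off the work surface, if the arm or the gripper's body presses on something with over 40 N, if the wrist force passes 120 N, or if a joint passes its speed limit or range.

## Robot

A 6-joint arm with a two-finger parallel gripper is mounted at the origin on a cart in front of the work surface, level with it; the furniture and walls round the work are solid. World frame = base frame: x ahead of the robot, y to its left, z up, the work surface at z = 0. Lengths are in m, angles in rad, forces in N, time in s.
With the tool pointing down it reaches from about 0.3 to 0.775 m from the base axis. Payload 14.6 kg.
Tool frame: the origin (TCP) lies at the centre of the arm's flange, where the gripper is bolted on; the fingertips stand 199 mm ahead of it and the grasp point (between the pads) lies 180 mm ahead of it; z points along the fingers, y is the line along which they close (so a half turn about z gives the same grasp; the last joint's range is limited). The gripper opens to 94 mm and grips with 3 to 60 N. Pads are 16 mm wide; open, the fingers measure 119 mm over their backs; the gripper's body (75 mm by 177 mm) begins 78 mm behind the grasp point.
Start: joints at [-0.067, 0.3, 1.521, -0, 1.321, -0.067], TCP at [0.55, -0, 0.405] pointing down, gripper open.
Joint ranges: [-3.03, 3.03], [-0.79, 2.21], [0.23, 2.52], [-1.04, 4.18], [0, 3.07], [-2.55, 2.55]. Speed limits (rad/s): [2.22, 2.22, 2.57, 3.14, 3.14, 3.14].

## Interface

Orientations are given as [roll, pitch, yaw] about the fixed x, y, z axes, in that order (R = Rz(yaw) Ry(pitch) Rx(roll)).
In Python, from station import ctrl gives the robot as it stands. The module is installed in compiled form; this text tells all that it offers.
- The arm moves only by the tool servo_tool, never from a script. Its argument "motion" is a list of rows, each a list of 5 numbers: the closure, from 0 (fully open) to 1 (shut), then the shift along the world's x, y, z in cm, then the turn about the world's z in degrees. A call has 1 to 20 rows; each row is the pose to reach, as a shift and turn from the pose commanded when the call began; what a row does not reach only later rows make up. A row lasts 1/8 s, in which the tool goes at most 62.5 mm and 10.7 degrees, less where a joint would pass 70% of its speed; a pose out of reach is approached as far as the arm can. A call with a gripper value outside its range is refused whole. The fingers move at their own pace and stop on an object; "squeeze" is the grip in N (left out, the last holds). Time passes only in rows, so rows that repeat a pose let the fingers close. It gives the time, the measured TCP pose, the force, the opening and the grip force at its end, in the units of the state.
- ctrl.get_obs(): the state, without advancing time (a new reading comes with each control period).
- ctrl.camera(name): name is "scene" or "side" or "wrist"; returns a dict with "image" (400x640x3 uint8, red, green, blue), "fx", "fy", "cx", "cy" (pixels), "camera_from_world" (4x4, takes a point from world to camera coordinates); the wrist camera has in their place "hand_eye" (4x4, takes a point from camera to tool coordinates, whose origin is the TCP and whose axes are the flange's). Camera axes: x right, y up, looking along -z (the intrinsics and any distortion apply to the point x, -y, -z); pixel columns grow to the right and rows downward; lengths in m; the calibration is good to about 2 mm. A picture is of the moment at which its call begins: read the wrist's pose just before it. There is no depth.
- ctrl.hand_in(): hands the job in; it is judged then, once.
The state is a dict: "time_s": time; "qpos": joint angles; "joint_vel": joint speeds; "tau": joint torques, N m; "ee_pos": TCP position; "eef_rot": TCP orientation; "force": force on the tool from outside, world axes, zero at the start; "moment": the same for the moment, N m; "grip_width": finger opening in m; "grip_force": force on a finger pad.
Only numpy, scipy, OpenCV 4.12 (cv2) and the standard library are available. Lean on these libraries where they do the work, as an engineer would, in place of code of your own. Each camera call takes 0.05 s, during which the arm holds its last target. There are 200 camera calls.

## Working session

There is one attempt and no reset: what is moved stays moved. The work goes in short steps, Python scripts to look and compute and a tool call to move; the robot and the scene stay as the last step left them, time stands still between calls to the robot, and variables do not carry over. Pictures are saved under pics/ and viewed, at most 10 in all, crops included, and the job is handed in when it is done.

Besides the shell and the picture viewer there is one more tool, called after "Call:" as name(argument=value, ...), one argument or row to a line, values as JSON. servo_tool: Moves the arm, as the interface text tells. Its arguments: {"type":"object","properties":{"motion":{"type":"array","items":{"type":"array","items":{"type":"number"}}},"squeeze":{"type":"number"}},"required":["motion"]}

```bash
mkdir -p pics; cat > h.py <<'E'
import numpy as np, cv2
from station import ctrl
def save(cam,name,crop=None,s=1):
    d=ctrl.camera(cam); im=d['image'][:,:,::-1]
    if crop: x0,y0,x1,y1=crop; im=im[y0:y1,x0:x1]
    cv2.imwrite('pics/'+name+'.png',cv2.resize(im,None,fx=s,fy=s,interpolation=cv2.INTER_CUBIC)); return d
def proj(d,P):
    T=np.array(d['camera_from_world']); p=np.atleast_2d(P)@T[:3,:3].T+T[:3,3]
    return np.c_[d['fx']*p[:,0]/-p[:,2]+d['cx'], d['fy']*-p[:,1]/-p[:,2]+d['cy']]
def ray(d,uv,z):
    T=np.linalg.inv(np.array(d['camera_from_world'])); uv=np.atleast_2d(uv).astype(float)
    r=np.c_[(uv[:,0]-d['cx'])/d['fx'],-(uv[:,1]-d['cy'])/d['fy'],-np.ones(len(uv))]@T[:3,:3].T
    return T[:3,3]+r*((z-T[2,3])/r[:,2])[:,None]
E
python3 - <<'E'
from h import *
print(ctrl.get_obs())
for c in('scene','side'):
    d=save(c,c+'0'); print(c,{k:np.round(v,4).tolist() for k,v in d.items() if k!='image'})
o=ctrl.get_obs()
d=save('wrist','wrist0'); print({k:np.round(v,4).tolist() for k,v in d.items() if k!='image'})
a=[cv2.imread(f'pics/{c}0.png') for c in('scene','side','wrist')]
E
```

```text
{'time_s': 0.0, 'qpos': array([-6.65838634e-02,  3.00451812e-01,  1.52164388e+00, -7.62676503e-06,
        1.32070668e+00, -6.65884049e-02]), 'joint_vel': array([-0.00122216, -0.00111552, -0.00169709, -0.00137823, -0.00094932,
       -0.0001835 ]), 'tau': array([-1.53750298e-03, -5.31805658e+01, -3.52735734e+01,  7.07558286e-02,
        2.43994006e-02, -4.79655944e-05]), 'ee_pos': array([5.49949332e-01, 8.79133270e-06, 4.04070207e-01]), 'eef_rot': array([-3.14038513e+00, -7.31224867e-05,  1.57080272e+00]), 'force': array([0.42984415, 0.43102472, 0.69278394]), 'moment': array([0.01603781, 0.0215805 , 0.00947485]), 'grip_force': 0.0, 'grip_width': 0.09401109869733565}
scene {'fx': 420.001, 'fy': 420.001, 'cx': 316.0792, 'cy': 203.2144, 'camera_from_world': [[-0.8886, -0.4584, 0.0156, 0.5718], [0.3437, -0.643, 0.6844, -0.1555], [-0.3037, 0.6135, 0.7289, -0.8191], [0.0, 0.0, 0.0, 1.0]]}
side {'fx': 417.5335, 'fy': 417.5335, 'cx': 310.5405, 'cy': 199.403, 'camera_from_world': [[0.917, -0.3988, 0.0072, -0.472], [0.2535, 0.5966, 0.7615, -0.2742], [-0.308, -0.6964, 0.6482, -0.6178], [0.0, 0.0, 0.0, 1.0]]}
{'fx': 312.8293, 'fy': 312.8293, 'cx': 319.3472, 'cy': 199.3154, 'hand_eye': [[0.0013, 0.9675, 0.253, 0.0733], [1.0, -0.0009, -0.0016, -0.0008], [-0.0013, 0.253, -0.9675, 0.0201], [0.0, 0.0, 0.0, 1.0]]}
```

View pics/scene0.png

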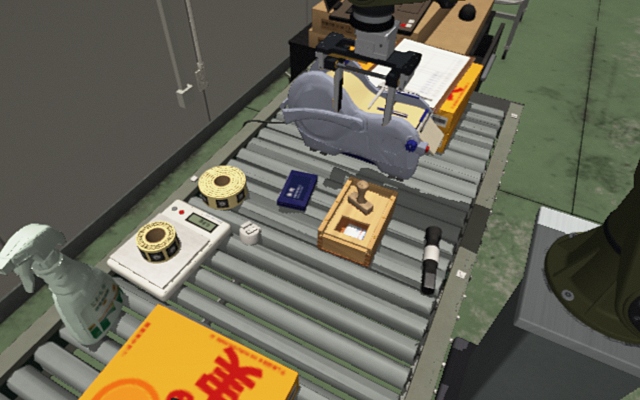

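View pics/wrist0.png

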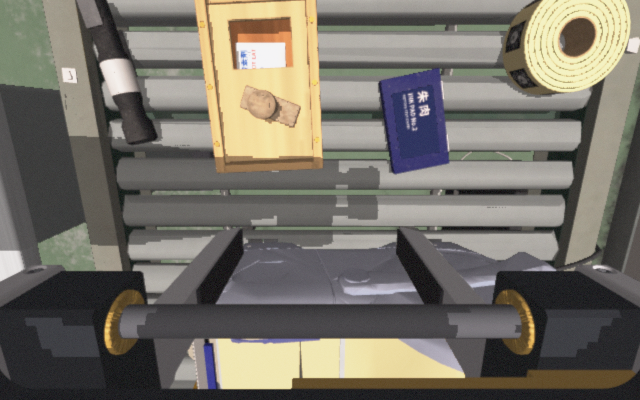

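View pics/side0.png

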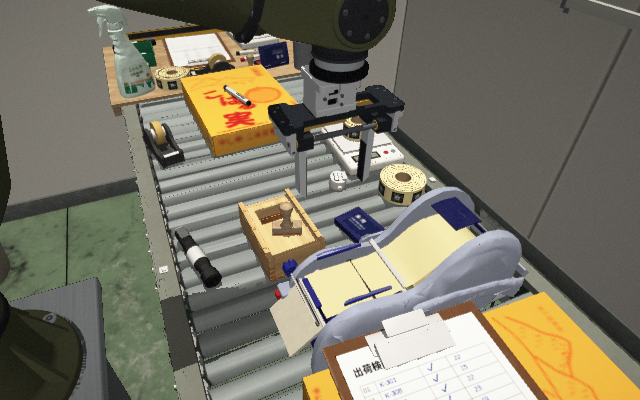

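The case (long sides at columns 200–320 in the wrist view, hole toward the top) has its +x end toward world +y. The stamp is at (270,103) and the pad at (379–449, 69–172). The tally counter is near the scale. Next I'll enlarge the wrist crop.

```bash
python3 - <<'E'
import cv2
im=cv2.imread('pics/wrist0.png')[0:185,190:460]
cv2.imwrite('pics/w0c.png',cv2.resize(im,None,fx=2.9,fy=2.9,interpolation=cv2.INTER_CUBIC))
im=cv2.imread('pics/scene0.png')[160:280,230:410]
cv2.imwrite('pics/s0c.png',cv2.resize(im,None,fx=4.4,fy=4.4,interpolation=cv2.INTER_CUBIC))
E
```

```text
(no output)
```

View pics/w0c.png

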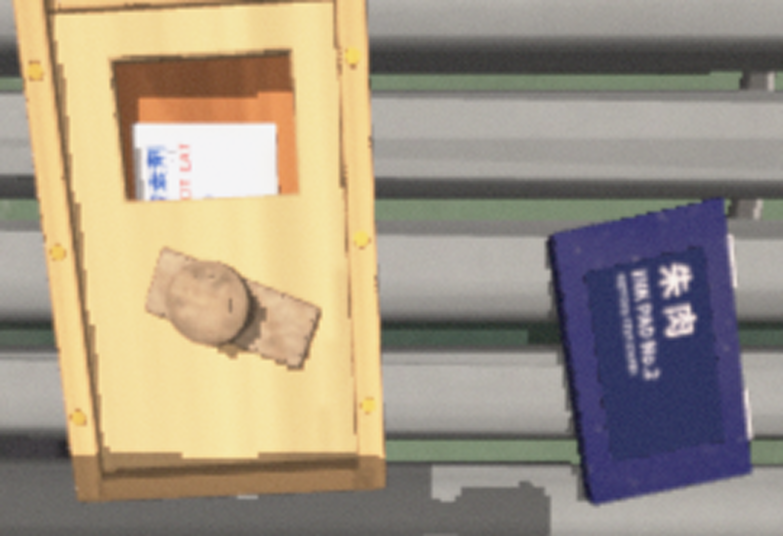

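View pics/s0c.png

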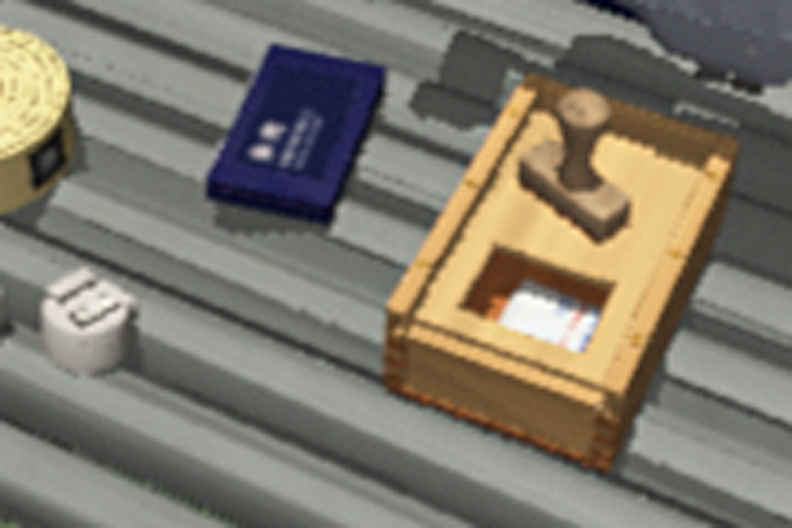

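Wrist crop readings: hole corners (112,60), (290,50), (298,193), (126,202); pad top corners (552,236), (722,200), (750,470), (592,502); grip top (207,304); case rear corners (80,500), (385,488). Scene crop readings: grip top (585,104); pad corners (273,45), (385,70), (328,218), (208,182); hole corners (497,246), (615,283), (583,352), (460,308).

```bash
cat >> h.py <<'E'
from scipy.spatial.transform import Rotation as Ro
def wcam(o=None,d=None):
    o=o or ctrl.get_obs(); d=d or ctrl.camera('wrist')
    T=np.eye(4); T[:3,:3]=Ro.from_euler('xyz',o['eef_rot']).as_matrix(); T[:3,3]=o['ee_pos']
    d['camera_from_world']=np.linalg.inv(T@np.array(d['hand_eye'])); return d
E
python3 - <<'E'
from h import *
w=wcam(); s=ctrl.camera('scene')
W=lambda a:np.array(a)/2.9+[190,0]; S=lambda a:np.array(a)/4.4+[230,160]
for n,d,p,z in (('hole w',w,W([(112,60),(290,50),(298,193),(126,202)]),.048),
 ('hole s',s,S([(460,308),(583,352),(615,283),(497,246)]),.048),
 ('pad w',w,W([(552,236),(722,200),(750,470),(592,502)]),.016),
 ('pad s',s,S([(385,70),(273,45),(208,182),(328,218)]),.016),
 ('grip w',w,W([(207,304)]),.118),('grip s',s,S([(585,104)]),.118),
 ('caserear',w,W([(80,500),(385,488)]),.061)):
    q=ray(d,p,z)[:,:2]; e=np.linalg.norm(np.roll(q,-1,0)-q,axis=1)
    print(n,np.round(q,4).tolist(),'c',q.mean(0).round(4),'edges',e.round(4))
E
```

```text
hole w [[0.4616, 0.1637], [0.521, 0.1668], [0.5227, 0.1226], [0.4633, 0.1196]] c [0.4922 0.1432] edges [0.0594 0.0442 0.0595 0.0441]
hole s [[0.5161, 0.1682], [0.4568, 0.1654], [0.4596, 0.1213], [0.517, 0.1262]] c [0.4874 0.1453] edges [0.0593 0.0442 0.0577 0.042 ]
pad w [[0.6169, 0.1121], [0.6806, 0.125], [0.702, 0.0227], [0.6385, 0.0094]] c [0.6595 0.0673] edges [0.065  0.1046 0.0648 0.1049]
pad s [[0.6331, 0.0134], [0.6957, 0.0245], [0.6741, 0.1292], [0.609, 0.1223]] c [0.653  0.0723] edges [0.0636 0.1069 0.0655 0.1115]
grip w [[0.5021, 0.0833]] c [0.5021 0.0833] edges [0.]
grip s [[0.4957, 0.0886]] c [0.4957 0.0886] edges [0.]
caserear [[0.4432, 0.0177], [0.553, 0.0222]] c [0.4981 0.02  ] edges [0.1099 0.1099]
```

Call:
servo_tool(
  motion=[
    [0, -2.5, 4, -2, 0],
    [0, -5, 8.5, -5, 0],
    [0, -5, 8.5, -5, 0],
    [0, -5, 8.5, -5, 0],
  ],
  squeeze=20,
)

```text
time_s: 0.75
ee_pos: [0.5004, 0.0848, 0.3552]
eef_rot: [3.141, 0.0, 1.571]
force: [0.1, -1.6, -0.0]
grip_width: 0.0941
grip_force: 0.0
```

```bash
python3 - <<'E'
from h import *
o=ctrl.get_obs(); d=wcam(o,save('wrist','w1')); print(o['ee_pos'],o['eef_rot'],o['joint_vel'].max())
for n,p in (('w',[.5021,.0833,.118]),('s',[.4957,.0886,.118]),('tool',[*o['ee_pos'][:2],.118])): print(n,proj(d,[p]))
import pickle; pickle.dump(d,open('d1.pkl','wb'))
E
```

```text
[0.50036924 0.0847729  0.35523445] [3.14067246e+00 7.25357025e-05 1.57111426e+00] 0.0014013776101727195
w [[321.92020537 223.11088012]]
s [[313.15105201 216.1971986 ]]
tool [[319.55912132 221.19781769]]
```

View pics/w1.png

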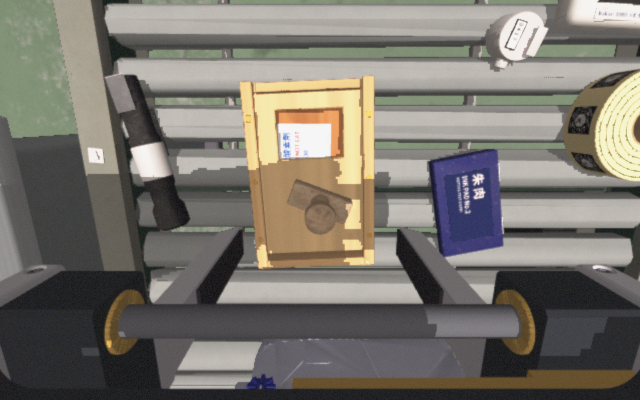

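The grip top is at (320,219), the hole at (276,111)–(343,157), and the case top corners at (242,84), (374,76), (374,264), (258,268). The pad is at (430,160), (496,150), (503,246), (443,255), and the counter is at (517,37).

```bash
python3 - <<'E'
from h import *
import pickle; d=pickle.load(open('d1.pkl','rb'))
for n,p,z in (('hole',[(276,111),(341,108),(343,155),(279,160)],.048),('case',[(242,84),(374,76),(374,264),(258,268)],.061),
 ('pad',[(430,160),(496,150),(503,246),(443,255)],.016),('grip',[(320,219)],.118),('counter',[(519,35)],.032)):
    q=ray(d,p,z)[:,:2]; e=np.linalg.norm(np.roll(q,-1,0)-q,axis=1)
    print(n,np.round(q,4).tolist(),'c',q.mean(0).round(4),'edges',e.round(4))
E
```

```text
hole [[0.462, 0.1636], [0.5193, 0.1662], [0.5219, 0.1249], [0.4633, 0.1203]] c [0.4916 0.1437] edges [0.0574 0.0414 0.0589 0.0433]
case [[0.4363, 0.1847], [0.5451, 0.1911], [0.5528, 0.0224], [0.4415, 0.0181]] c [0.4939 0.1041] edges [0.1089 0.1689 0.1113 0.1667]
pad [[0.6134, 0.1162], [0.6795, 0.1265], [0.7023, 0.0218], [0.6374, 0.011]] c [0.6582 0.0689] edges [0.0668 0.1071 0.0658 0.1079]
grip [[0.5007, 0.0865]] c [0.5007 0.0865] edges [0.]
counter [[0.6762, 0.2287]] c [0.6762 0.2287] edges [0.]
```

Call:
servo_tool(
  motion=[
    [0, 0, 0.1, -4, 0],
    [0, 0, 0.1, -7.3, 0],
    [0.5, 0, 0.1, -7.3, 0],
    [1, 0, 0.1, -7.3, 0],
    [1, 0, 0.1, -7.3, 0],
    [1, 0, 0.1, -7.3, 0],
    [1, 0, 0.1, -7.3, 0],
  ],
  squeeze=20,
)

```text
time_s: 1.68
ee_pos: [0.5, 0.086, 0.2821]
eef_rot: [3.141, -0.0, 1.571]
force: [-0.3, -0.1, -0.1]
grip_width: 0.0472
grip_force: 0.0
```

Call:
servo_tool(
  motion=[
    [1, 0, 0, 0, 0],
    [1, 0, 0, 0, 0],
    [1, 0, 0, 0, 0],
    [1, 0, 0, 0, 0],
    [1, 0, 0, 0, 0],
    [1, 0, 0, 0, 0],
    [1, 0, 0, 0, 0],
  ],
)

```text
time_s: 2.55
ee_pos: [0.5, 0.086, 0.2817]
eef_rot: [-3.142, -0.0, 1.571]
force: [-0.6, 0.9, 1.5]
grip_width: 0.0218
grip_force: 20.0
```

```bash
python3 - <<'E'
from h import *
s=ctrl.camera('scene');e=ctrl.camera('side')
for n,a,b in (('knob',(411,145),(291,268)),):
    for z in (0.05,.1,.15,.2,.25): print(n,z,ray(s,[a],z)[0,:2].round(3),ray(e,[b],z)[0,:2].round(3))
P=wcam()
o=ctrl.get_obs();
for z in (.1,.15,.2,.25): print(z,'front edge scene(300,130),(400,175)',ray(s,[(300,130),(400,175)],z)[:,:2].round(3).tolist(),'side arch (520,262),(440,190)',ray(e,[(520,262),(440,190)],z)[:,:2].round(3).tolist())
E
```

```text
knob 0.05 [ 0.467 -0.16 ] [ 0.475 -0.006]
knob 0.1 [ 0.455 -0.096] [ 0.46  -0.046]
knob 0.15 [ 0.443 -0.032] [ 0.446 -0.086]
knob 0.2 [0.431 0.032] [ 0.431 -0.126]
knob 0.25 [0.419 0.096] [ 0.417 -0.166]
0.1 front edge scene(300,130),(400,175) [[0.7, -0.025], [0.443, 0.01]] side arch (520,262),(440,190) [[0.805, -0.18], [0.8, 0.023]]
0.15 front edge scene(300,130),(400,175) [[0.668, 0.033], [0.432, 0.065]] side arch (520,262),(440,190) [[0.757, -0.207], [0.752, -0.024]]
0.2 front edge scene(300,130),(400,175) [[0.635, 0.091], [0.421, 0.12]] side arch (520,262),(440,190) [[0.709, -0.234], [0.704, -0.07]]
0.25 front edge scene(300,130),(400,175) [[0.602, 0.149], [0.41, 0.175]] side arch (520,262),(440,190) [[0.661, -0.26], [0.657, -0.117]]
```

Call:
servo_tool(
  motion=[
    [1, 0, 0, 2, 0],
    [1, 0, 0, 4, 0],
    [1, 4, -0.4, 4, -10],
    [1, 9, -0.8, 4, -20],
    [1, 14, -1.4, 3, -30],
    [1, 15.9, -1.4, 1, -40],
    [1, 15.9, -1.4, -1, -40],
    [1, 15.9, -1.4, -2.4, -40],
    [1, 15.9, -1.4, -2.8, -40],
    [1, 15.9, -1.4, -2.8, -40],
  ],
)

```text
time_s: 3.95
ee_pos: [0.6587, 0.0721, 0.2542]
eef_rot: [3.141, -0.0, 0.874]
force: [1.5, 0.2, -0.6]
grip_width: 0.0216
grip_force: 20.0
```

```bash
python3 - <<'E'
from h import *
print(ctrl.get_obs()['force'])
a=ctrl.camera('scene')['image'][120:260,230:410,::-1];b=ctrl.camera('side')['image'][150:290,270:450,::-1]
cv2.imwrite('pics/p2.png',cv2.resize(np.hstack([a,b]),None,fx=2.2,fy=2.2,interpolation=cv2.INTER_CUBIC))
E
```

```text
[ 1.46161089  0.18716771 -0.61190495]
```

View pics/p2.png

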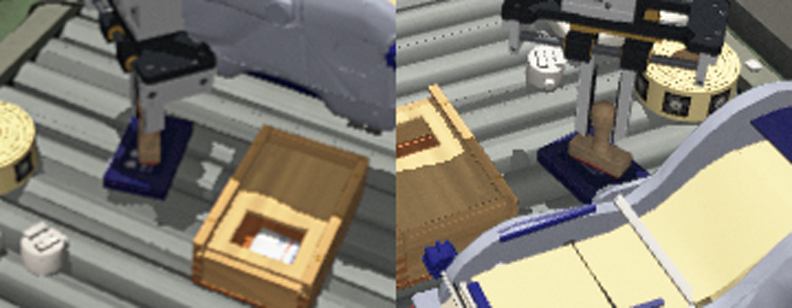

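The stamp hangs upright over the middle of the pad (stamp at (150,145) left, (602,140) right). Lowering it now.

Call:
servo_tool(
  motion=[
    [1, 0, 0, -0.2, 0],
    [1, 0, 0, -0.35, 0],
    [1, 0, 0, -0.42, 0],
    [1, 0, 0, -0.42, 0],
  ],
)

```text
time_s: 4.55
ee_pos: [0.659, 0.072, 0.2495]
eef_rot: [3.142, -0.0, 0.873]
force: [-0.3, -0.2, 0.0]
grip_width: 0.0218
grip_force: 20.0
```

Call:
servo_tool(
  motion=[
    [1, 0, 0, -0.05, 0],
    [1, 0, 0, -0.1, 0],
    [1, 0, 0, -0.1, 0],
  ],
)

```text
time_s: 4.92
ee_pos: [0.6592, 0.0719, 0.2492]
eef_rot: [3.141, -0.001, 0.873]
force: [0.4, -1.1, 6.5]
grip_width: 0.0217
grip_force: 20.0
```

Call:
servo_tool(
  motion=[
    [0.5, 0, 0, 0.05, 0],
    [0.5, 0, 0, 0.05, 0],
    [0.5, 0, 0, 0.05, 0],
    [0.5, 0, 0, 0.05, 0],
    [0.5, 0, 0, 3, 0],
    [0.5, 0, 0, 8, 0],
    [0.5, 0, 0, 10, 0],
    [0.5, 0, 0, 10, 0],
  ],
)

```text
time_s: 5.92
ee_pos: [0.659, 0.072, 0.3499]
eef_rot: [3.14, -0.002, 0.873]
force: [-0.3, -0.5, -0.3]
grip_width: 0.047
grip_force: 0.0
```

Call:
servo_tool(
  motion=[
    [0.8, -2, 1, 0, 10],
    [0.8, -6, 3, 0, 20],
    [0.8, -11, 5, 0, 30],
    [0.8, -15, 7, 0, 38],
    [0.8, -16.75, 8.15, -3, 42.6],
    [0.8, -16.75, 8.15, -6, 42.6],
    [0.8, -16.75, 8.15, -6, 42.6],
    [0.8, -16.75, 8.15, -6, 42.6],
  ],
)

```text
time_s: 6.92
ee_pos: [0.4918, 0.1534, 0.2889]
eef_rot: [3.141, -0.0, 1.616]
force: [0.8, 0.0, 0.4]
grip_width: 0.0193
grip_force: 0.0
```

```bash
python3 - <<'E'
from h import *
import pickle
o=ctrl.get_obs(); d=wcam(o,save('wrist','w3')); print(o['ee_pos'],o['eef_rot'],o['grip_width'])
pickle.dump(d,open('d3.pkl','wb'))
im=cv2.imread('pics/w3.png')[120:330,180:460]
cv2.imwrite('pics/w3c.png',cv2.resize(im,None,fx=2.8,fy=2.8,interpolation=cv2.INTER_CUBIC))
for n,p in (('tool@48',[*o['ee_pos'][:2],.048]),('hole',[.4918,.1435,.048])): print(n,(proj(d,[p])-[180,120])*2.8)
E
```

```text
[0.4918062  0.15341334 0.28886111] [ 3.14146443e+00 -3.73033934e-05  1.61574069e+00] 0.019321556022269818
tool@48 [[391.4460012  279.12790363]]
hole [[389.69950669 314.28561594]]
```

View pics/w3c.png

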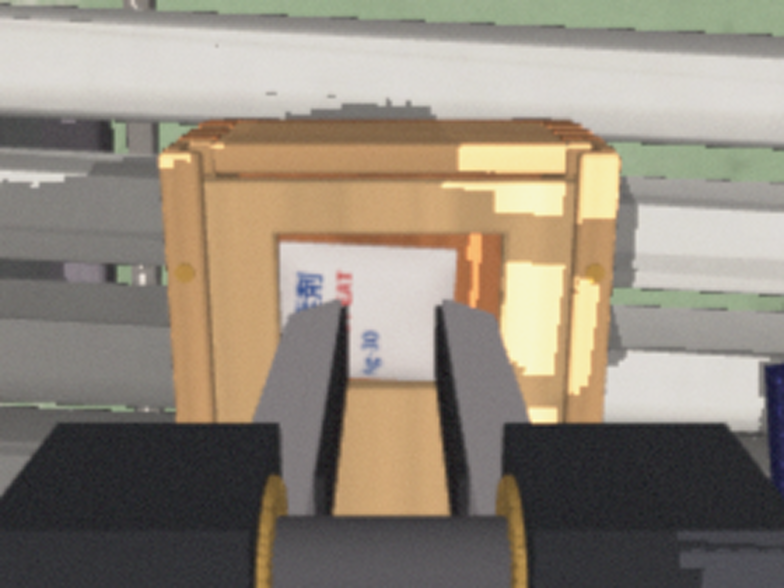

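The hole spans columns 279–504 (centre 391.5) with its front edge at row 235. The tool axis projects to (391,279), so it's centred and about 12 mm behind the front edge, as planned.

Call:
servo_tool(
  motion=[
    [0.8, 0, 0, -2, 0],
    [0.8, 0, 0, -4, 0],
    [0.8, 0, 0, -4.7, 0],
    [0.8, 0, 0, -4.7, 0],
    [0.7, 0, 0, -4.7, 0],
    [0.6, 0, 0, -4.7, 0],
    [0.5, 0, 0, -4.7, 0],
    [0.5, 0, 0, -4.7, 0],
    [0.5, 0, 0, -4.7, 0],
  ],
  squeeze=10,
)

```text
time_s: 8.1
ee_pos: [0.4916, 0.1535, 0.2418]
eef_rot: [3.141, -0.0, 1.616]
force: [-1.5, -0.1, 4.9]
grip_width: 0.045
grip_force: 8.9
```

Call:
servo_tool(
  motion=[
    [0.4, 0, 0, 0, 0],
    [0.4, 0, 0, 0, 0],
    [0.4, 0, 0, 0.1, 0],
    [0.4, 0, 0, 0.2, 0],
    [0.4, 0, 0, 0.2, 0],
  ],
)

```text
time_s: 8.72
ee_pos: [0.4915, 0.1535, 0.2436]
eef_rot: [3.141, -0.0, 1.616]
force: [-1.4, -0.5, 6.3]
grip_width: 0.0489
grip_force: 9.1
```

Call:
servo_tool(
  motion=[
    [0.4, 0, 0, 0, 0],
    [0.4, 0, 0, 0, 0],
    [0.4, 0, 0, 0, 0],
    [0.4, 0, 0, 0.2, 0],
    [0.4, 0, 0, 0.2, 0],
  ],
)

```text
time_s: 9.35
ee_pos: [0.4916, 0.1535, 0.2457]
eef_rot: [3.141, -0.0, 1.616]
force: [-0.4, -0.6, 6.5]
grip_width: 0.053
grip_force: 9.4
```

```bash
python3 - <<'E'
from h import *
import pickle
o=ctrl.get_obs(); d=wcam(o,save('wrist','w4')); print(o['ee_pos'],o['force'],o['moment'],o['grip_width'],o['grip_force'])
a=cv2.imread('pics/w4.png')[150:350,180:460]; s=ctrl.camera('side')['image'][120:290,210:400,::-1]
a=cv2.resize(a,None,fx=1.8,fy=1.8,interpolation=cv2.INTER_CUBIC)
b=cv2.resize(s,(int(190*360/170)-110,360-0)) if 0 else cv2.resize(s[:,40:180],(int(140*360/170),360),interpolation=cv2.INTER_CUBIC)
cv2.imwrite('pics/p4.png',np.hstack([a,b]))
E
```

```text
[0.49155413 0.15350267 0.24573739] [-0.39874088 -0.58516759  6.4504396 ] [-0.15351594  0.09142888 -0.03025415] 0.052976786806510405 9.400064796209335
```

View pics/p4.png

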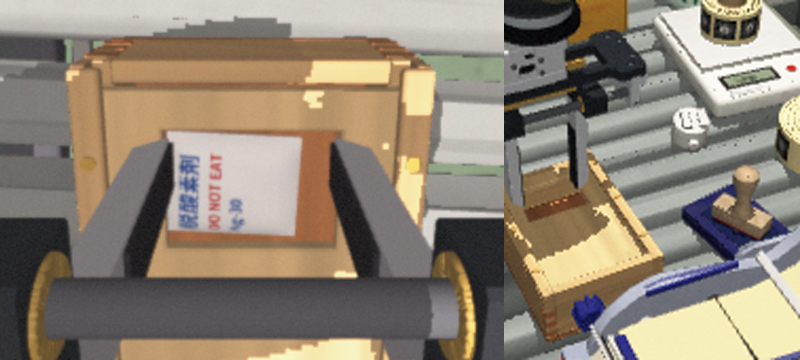

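The stamp stands upright on the pad. The finger opening grows about 2 mm per mm raised, so the fingertips have a 45° chamfer on their backs about 10 mm high. The flat backs need a deeper insertion.

Call:
servo_tool(
  motion=[
    [0.75, 0, 0, 0, 0],
    [0.75, 0, 0, 0, 0],
    [0.75, 0, 0, 0, 0],
    [0.75, 0, 0, 0, 0],
    [0.75, 0, 0, -1, 0],
    [0.75, 0, 0, -1.7, 0],
    [0.5, 0, 0, -1.7, 0],
    [0.5, 0, 0, -1.7, 0],
    [0.5, 0, 0, -1.7, 0],
    [0.5, 0, 0, -1.7, 0],
  ],
  squeeze=15,
)

```text
time_s: 10.7
ee_pos: [0.4915, 0.1535, 0.2286]
eef_rot: [3.141, -0.0, 1.616]
force: [-0.2, -0.8, -1.2]
grip_width: 0.0364
grip_force: 15.0
```

Call:
servo_tool(
  motion=[
    [0.5, 0, 0, 0.1, 0],
    [0.5, 0, 0, 0.2, 0],
    [0.5, 0, 0, 0.3, 0],
    [0.5, 0, 0, 0.4, 0],
    [0.5, 0, 0, 0.48, 0],
    [0.5, 0, 0, 0.48, 0],
  ],
)

```text
time_s: 11.45
ee_pos: [0.4915, 0.1535, 0.2333]
eef_rot: [3.141, -0.0, 1.616]
force: [0.6, -0.1, -1.2]
grip_width: 0.0366
grip_force: 15.0
```

```bash
python3 - <<'E'
from h import *
o=ctrl.get_obs(); d=save('wrist','w5'); s=save('scene','s5'); print(o['ee_pos'],o['force'],o['grip_width'])
a=cv2.resize(d['image'][150:300,180:460,::-1],None,fx=2.8,fy=2.8,interpolation=cv2.INTER_CUBIC)
b=cv2.resize(cv2.imread('pics/s5.png')[170:290,300:430],None,fx=3,fy=3,interpolation=cv2.INTER_CUBIC)
a=cv2.resize(a,None,fx=.5,fy=.5); c=np.zeros((360,782,3),np.uint8); c[:210,:392]=a; c[:360,392:]=b
cv2.imwrite('pics/p5.png',c)
E
```

```text
[0.491505   0.15350778 0.23331982] [ 0.64321149 -0.12238229 -1.18056223] 0.03655286379917238
```

View pics/p5.png

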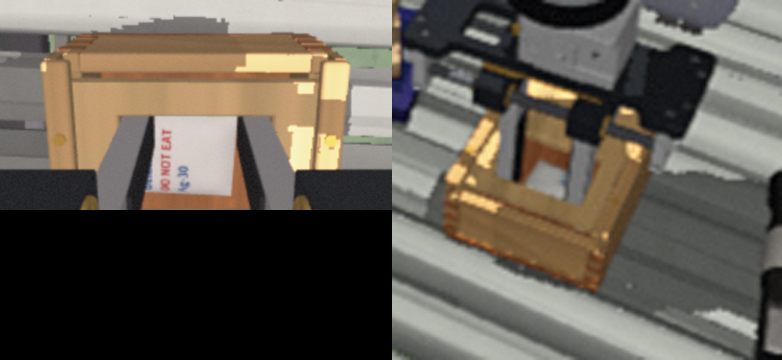

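The lid's front edge now stands above the lip: an orange gap shows at row 72–78 of the wrist crop, and the lid is raised while the case stays level. That was my tenth picture, so from here I use force and image code. Drawing slowly, watching the force.

Call:
servo_tool(
  motion=[
    [0.5, -0.01, 0.2, 0, 0],
    [0.5, -0.02, 0.4, 0, 0],
    [0.5, -0.03, 0.6, 0, 0],
    [0.5, -0.03, 0.7, 0, 0],
  ],
)

```text
time_s: 12.05
ee_pos: [0.4912, 0.1607, 0.2332]
eef_rot: [3.142, -0.0, 1.616]
force: [0.0, 0.3, -2.1]
grip_width: 0.036
grip_force: 15.0
```

Call:
servo_tool(
  motion=[
    [0.5, -0.01, 0.2, 0, 0],
    [0.5, -0.02, 0.4, 0, 0],
    [0.5, -0.03, 0.6, 0, 0],
    [0.5, -0.04, 0.8, 0, 0],
    [0.5, -0.04, 0.9, 0, 0],
    [0.5, -0.04, 0.9, 0, 0],
  ],
)

```text
time_s: 12.8
ee_pos: [0.4908, 0.1696, 0.2332]
eef_rot: [-3.142, 0.0, 1.616]
force: [0.2, -0.3, -1.4]
grip_width: 0.0359
grip_force: 15.0
```

Call:
servo_tool(
  motion=[
    [0.5, 0, 0, -0.05, 0],
    [0.5, 0, 0, -0.1, 0],
    [0.5, 0, 0, -0.1, 0],
    [0.75, 0, 0, -0.1, 0],
    [0.75, 0, 0, -0.1, 0],
    [0.75, 0, 0, -0.1, 0],
    [0.75, 0, 0, -0.1, 0],
    [0.75, 0, 0, 0.7, 0],
    [0.75, 0, 0, 1.4, 0],
    [0.75, 0, 0, 1.4, 0],
  ],
)

```text
time_s: 14.05
ee_pos: [0.4909, 0.1695, 0.2481]
eef_rot: [3.14, -0.0, 1.616]
force: [-0.1, -0.1, -0.3]
grip_width: 0.0233
grip_force: 0.0
```

```bash
python3 - <<'E'
from h import *
o=ctrl.get_obs(); d=wcam(o); print(o['ee_pos'],o['force'],o['grip_width'])
im=d['image']; f=np.array([-np.sin(.045),np.cos(.045)]); l=np.array([np.cos(.045),np.sin(.045)])
t=o['ee_pos'][:2]
# intensity profile ahead of the tool along lid x, at lid top z~.0525, offset y = 0
for off in (-.012,0.0,.012):
  s=np.arange(0,.05,.001); P=np.array([[*(t+f*a+l*off),.0525] for a in s]); q=proj(d,P)
  v=cv2.remap(im,q[:,:1].astype(np.float32),q[:,1:].astype(np.float32),1)[:,0]
  print(off,q[0].round(),q[-1].round(),[tuple(int(c) for c in x) for x in v[::1]][:])
E
```

```text
[0.49093865 0.16954339 0.24807682] [-0.0561801  -0.12840033 -0.25396401] 0.023303667274623928
-0.012 [300. 244.] [298. 162.] [(83, 75, 72), (69, 50, 42), (71, 51, 39), (69, 50, 40), (69, 51, 41), (67, 51, 40), (70, 52, 43), (68, 50, 42), (66, 47, 41), (80, 56, 44), (133, 86, 57), (142, 92, 60), (145, 97, 65), (164, 129, 92), (188, 151, 109), (190, 152, 110), (189, 152, 109), (189, 152, 109), (190, 153, 110), (190, 153, 109), (190, 153, 111), (189, 153, 110), (189, 152, 110), (189, 153, 109), (188, 154, 111), (189, 153, 110), (171, 142, 101), (139, 113, 81), (135, 108, 77), (130, 102, 71), (126, 100, 73), (121, 89, 61), (110, 81, 67), (117, 111, 109), (116, 113, 109), (115, 112, 109), (121, 119, 117), (122, 120, 117), (123, 121, 118), (125, 124, 118), (125, 122, 118), (128, 125, 121), (129, 126, 122), (128, 126, 122), (128, 125, 123), (129, 126, 123), (131, 128, 123), (130, 127, 123), (129, 126, 122), (128, 125, 122)]
0.0 [320. 244.] [320. 162.] [(161, 129, 111), (149, 96, 66), (147, 95, 62), (149, 96, 63), (149, 95, 62), (151, 97, 64), (150, 97, 63), (150, 98, 63), (149, 96, 63), (15
[... 813 characters left out ...]
, 39), (51, 40, 38), (70, 53, 45), (146, 97, 67), (160, 104, 69), (162, 106, 71), (171, 132, 94), (198, 159, 114), (202, 163, 118), (202, 164, 118), (203, 163, 118), (201, 162, 117), (203, 163, 117), (204, 164, 116), (204, 164, 118), (203, 164, 118), (203, 164, 117), (202, 162, 116), (203, 164, 118), (186, 150, 106), (144, 117, 85), (127, 102, 74), (126, 100, 73), (127, 99, 71), (126, 93, 66), (117, 87, 68), (118, 113, 109), (119, 116, 114), (143, 142, 136), (205, 203, 195), (213, 208, 201), (215, 212, 205), (216, 213, 207), (177, 173, 167), (186, 181, 175), (217, 214, 206), (217, 215, 206), (216, 213, 206), (215, 213, 206), (215, 212, 203), (211, 207, 200), (213, 210, 202), (215, 211, 203)]
```

Call:
servo_tool(
  motion=[
    [0.75, -0.02, 0.4, 0, 0],
    [0.75, -0.04, 0.8, 0, 0],
    [0.75, -0.05, 1.2, 0, 0],
    [0.75, -0.07, 1.6, 0, 0],
    [0.75, -0.09, 2.0, 0, 0],
    [0.75, -0.11, 2.4, 0, 0],
    [0.75, -0.13, 2.8, 0, 0],
    [0.75, -0.15, 3.2, 0, 0],
    [0.75, -0.15, 3.4, 0, 0],
    [0.75, -0.15, 3.4, 0, 0],
  ],
)

```text
time_s: 15.35
ee_pos: [0.4893, 0.2036, 0.2472]
eef_rot: [-3.142, -0.0, 1.616]
force: [-0.3, 0.7, -0.1]
grip_width: 0.0236
grip_force: 0.0
```

```bash
cat >> h.py <<'E'
f=np.array([-np.sin(.045),np.cos(.045)]); l=np.array([np.cos(.045),np.sin(.045)])
def prof(d,t,z,rng,off,ax=f,ox=l):
    P=np.array([[*(t+ax*a+ox*off),z] for a in rng]); q=proj(d,P).astype(np.float32)
    v=cv2.remap(d['image'],q[:,:1],q[:,1:],1)[:,0].astype(int)
    return ' '.join(f'{int(round(a*1000))}:{x[0]}/{x[2]}' for a,x in zip(rng,v))
E
python3 - <<'E'
from h import *
o=ctrl.get_obs(); d=wcam(o); t=o['ee_pos'][:2]; print(o['ee_pos'],o['force'])
for off in (-.03+.006,0,.024): print(off,prof(d,t,.0535,np.arange(0,.036,.001),off))
print(prof(d,t+f*.015,.0535,np.arange(-.06,.06,.002),0,l,f))
E
```

```text
[0.48926664 0.2036374  0.24721008] [-0.28460224  0.72135351 -0.13801931]
-0.024 0:124/119 1:121/118 2:122/119 3:123/120 4:123/119 5:123/120 6:123/120 7:123/119 8:121/117 9:115/110 10:137/102 11:177/104 12:184/105 13:184/107 14:184/106 15:186/108 16:185/106 17:184/105 18:183/104 19:186/109 20:185/106 21:186/108 22:186/107 23:174/101 24:137/82 25:129/86 26:129/118 27:126/119 28:111/105 29:108/103 30:104/99 31:100/97 32:97/94 33:96/94 34:96/90 35:95/89
0 0:121/68 1:124/70 2:125/68 3:124/70 4:131/70 5:121/56 6:107/68 7:112/102 8:118/113 9:118/111 10:142/105 11:187/109 12:196/114 13:194/112 14:196/114 15:193/109 16:197/113 17:196/113 18:197/113 19:196/113 20:195/112 21:197/112 22:195/112 23:187/107 24:147/88 25:137/90 26:120/109 27:109/103 28:104/99 29:102/98 30:101/98 31:100/95 32:97/93 33:94/90 34:95/93 35:146/134
0.024 0:123/119 1:124/120 2:123/120 3:122/120 4:124/120 5:124/116 6:122/114 7:116/112 8:116/111 9:117/111 10:134/102 11:167/97 12:176/103 13:177/104 14:176/102 15:178/104 16:178/105 17:177/103 18:178/104 19:178/105 20:177/103 21:177/102 22:177/104 23:170/100 24:137/83 25:127/82 26:111/98 27:103/99 28:100/94 29:99/94 30:98/95 31:96/92 32:95/91 33:87/83 34:128/119 35:151/138
-60:125/119 -58:127/120 -56:126/119 -54:126/121 -52:128/119 -50:193/113 -48:193/114 -46:189/109 -44:188/109 -42:193/112 -40:193/112 -38:194/114 -36:193/110 -34:194/114 -32:193/112 -30:192/110 -28:189/109 -26:186/107 -24:186/108 -22:186/107 -20:186/107 -18:185/108 -16:185/108 -14:181/105 -12:185/108 -10:189/109 -8:193/112 -6:194/113 -4:196/113 -2:194/112 0:193/109 2:194/114 4:195/112 6:191/111 8:196/113 10:199/113 12:198/115 14:197/113 16:189/109 18:181/103 20:179/104 22:176/103 24:178/104 26:178/103 28:182/104 30:186/109 32:188/110 34:196/114 36:197/114 38:195/114 40:190/110 42:185/108 44:184/106 46:184/107 48:187/109 50:174/113 52:127/121 54:127/121 56:125/120 58:126/121
```

The strip spans 10–23.7 mm ahead of the tool, square and centred, and the lid is drawn about 47 mm. Before drawing it right out, I check the free area ahead.

```bash
python3 - <<'E'
from h import *
s=ctrl.camera('scene');e=ctrl.camera('side')
print('box foot side',ray(e,[(215,155),(290,138)],0)[:,:2].round(3).tolist(),'scale side',ray(e,[(330,140),(372,172)],.0)[:,:2].round(3).tolist())
print('scale scene',ray(s,[(160,298),(230,245),(110,265)],0.02)[:,:2].round(3).tolist(),'box scene top',ray(s,[(150,308),(298,378)],.07)[:,:2].round(3).tolist())
print('rail side conveyor edge',ray(s,[(470,240),(408,395)],0)[:,:2].round(3).tolist(), 'flashlight',ray(s,[(428,290),(432,230)],.0)[:,:2].round(3).tolist())
print('tape side tool', ray(e,[(180,158),(150,125)],0)[:,:2].round(3).tolist())
# lid landing rectangle in scene pixels
c=np.array([.484,.30])
print(proj(s,[[*(c+f*a+l*b),0] for a,b in((.075,.05),(.075,-.05),(-.075,-.05),(-.075,.05))]).round())
E
```

```text
box foot side [[0.447, 0.462], [0.655, 0.463]] scale side [[0.751, 0.411], [0.784, 0.24]]
scale scene [[0.735, 0.439], [0.693, 0.281], [0.868, 0.428]] box scene top [[0.705, 0.477], [0.435, 0.464]]
rail side conveyor edge [[0.267, 0.022], [0.281, 0.383]] flashlight [[0.309, 0.181], [0.346, 0.033]]
tape side tool [[0.362, 0.483], [0.313, 0.682]]
[[275. 324.]
 [327. 347.]
 [358. 280.]
 [311. 262.]]
```

Call:
servo_tool(
  motion=[
    [0.75, 0.04, -0.8, 0.5, 0],
    [0.66, 0, 0, 5, 0],
    [0.66, -0.08, 1.69, 5, -10],
    [0.66, -0.08, 1.69, 5, -20],
    [0.66, -0.08, 1.69, 5, -30],
    [0.66, -0.08, 1.69, 5, -40],
    [0.66, -0.08, 1.69, 5, -50],
    [0.66, -0.08, 1.69, 5, -60],
    [0.66, -0.08, 1.69, 5, -70],
    [0.66, -0.08, 1.69, 5, -80],
    [0.66, -0.08, 1.69, 5, -90],
    [0.66, -0.08, 1.69, 5, -90],
    [0.66, -0.08, 1.69, 5, -90],
  ],
)

```text
time_s: 17.12
ee_pos: [0.4885, 0.2201, 0.2974]
eef_rot: [-3.142, -0.0, 0.049]
force: [0.5, 0.0, 0.7]
grip_width: 0.0319
grip_force: 0.0
```

Call:
servo_tool(
  motion=[
    [0.66, 0, 0.04, -3, 0],
    [0.66, 0, 0.04, -4.6, 0],
    [0.66, 0, 0.04, -5.4, 0],
    [0.66, 0, 0.04, -5.4, 0],
    [1, 0, 0.04, -5.4, 0],
    [1, 0, 0.04, -5.4, 0],
    [1, 0, 0.04, -5.4, 0],
    [1, 0, 0.04, -5.4, 0],
    [1, 0, 0.04, -5.4, 0],
    [1, 0, 0.04, -5.4, 0],
  ],
  squeeze=25,
)

```text
time_s: 18.38
ee_pos: [0.4886, 0.2209, 0.2435]
eef_rot: [-3.141, -0.001, 0.045]
force: [0.7, 2.2, 3.0]
grip_width: 0.0132
grip_force: 25.0
```

Call:
servo_tool(
  motion=[
    [1, 0, 0, 0, 0],
    [1, 0, 0, 0.03, 0],
    [1, -0.02, 0.4, 0.03, 0],
    [1, -0.04, 0.8, 0.03, 0],
    [1, -0.07, 1.5, 0.03, 0],
    [1, -0.11, 2.3, 0.03, 0],
    [1, -0.14, 3, 0.03, 0],
  ],
  squeeze=50,
)

```text
time_s: 19.25
ee_pos: [0.487, 0.2514, 0.2435]
eef_rot: [3.142, 0.0, 0.046]
force: [0.3, -1.8, 4.2]
grip_width: 0.013
grip_force: 50.0
```

Call:
servo_tool(
  motion=[
    [1, 0, 0, 0.05, 0],
    [1, 0, 0, 0.1, 0],
    [1, 0, 0, 0.1, 0],
  ],
)

```text
time_s: 19.62
ee_pos: [0.4871, 0.2507, 0.2445]
eef_rot: [-3.141, 0.0, 0.045]
force: [0.3, 1.4, 2.0]
grip_width: 0.0131
grip_force: 50.0
```

Call:
servo_tool(
  motion=[
    [1, 0, 0, 0.05, 0],
    [1, 0, 0, 0.1, 0],
    [1, 0, 0, 0.1, 0],
  ],
)

```text
time_s: 20.0
ee_pos: [0.4871, 0.2507, 0.2454]
eef_rot: [3.141, 0.0, 0.045]
force: [0.2, -0.3, -0.1]
grip_width: 0.0134
grip_force: 50.0
```

```bash
python3 - <<'E'
from h import *
o=ctrl.get_obs(); print(o['force'],o['moment'],o['ee_pos'])
E
```

```text
[ 0.19394822 -0.32704278 -0.10602726] [ 0.06250754  0.12292315 -0.03008029] [0.48706631 0.25065168 0.24541055]
```

Call:
servo_tool(
  motion=[
    [1, -0.04, 0.8, 0, 0],
    [1, -0.07, 1.6, 0, 0],
    [1, -0.11, 2.4, 0, 0],
    [1, -0.14, 3.2, 0, 0],
    [1, -0.18, 4, 0, 0],
    [1, -0.22, 4.8, 0, 0],
    [1, -0.25, 5.6, 0, 0],
    [1, -0.27, 6, 0, 0],
    [1, -0.27, 6, 0, 0],
  ],
)

```text
time_s: 21.12
ee_pos: [0.4844, 0.3111, 0.2456]
eef_rot: [-3.141, -0.0, 0.046]
force: [0.2, 1.7, 0.4]
grip_width: 0.0134
grip_force: 50.0
```

Call:
servo_tool(
  motion=[
    [1, -0.03, 0.6, 0, 0],
    [1, -0.06, 1.2, 0, 0],
    [1, -0.08, 1.8, 0, 0],
    [1, -0.11, 2.4, 0, 0],
    [1, -0.14, 3.0, 0, 0],
    [1, -0.19, 4.2, 0, 0],
    [1, -0.24, 5.4, 0, 0],
    [1, -0.24, 5.4, 0, 0],
  ],
)

```text
time_s: 22.12
ee_pos: [0.4818, 0.3657, 0.2454]
eef_rot: [-3.141, 0.0, 0.046]
force: [0.1, -0.0, -1.2]
grip_width: 0.0129
grip_force: 50.0
```

```bash
python3 - <<'E'
from h import *
o=ctrl.get_obs(); print(o['force'],o['moment'],o['ee_pos'],o['grip_width'])
# find lid in side/scene images: wood colour; project expected lid corners, test case top corners still put
for c in('scene','side'):
    d=ctrl.camera(c); d['camera_from_world']=np.array(d['camera_from_world'])
    t=o['ee_pos'][:2]
    for z in (.0485,):
      for off in (-.035,0,.035): print(c,off,prof(d,t,z+.006,np.arange(-.175,.012,.004),off))
E
```

```text
[ 0.08605537 -0.0158498  -1.15801954] [0.15149283 0.1458585  0.04283957] [0.48175463 0.36571462 0.24538848] 0.012850676321122696
scene -0.035 -175:255/145 -171:243/131 -167:128/60 -163:132/62 -159:136/65 -155:140/67 -151:143/68 -147:136/66 -143:143/57 -139:193/94 -135:250/159 -131:247/156 -127:248/156 -123:247/156 -119:248/156 -115:248/159 -111:247/156 -107:248/157 -103:248/157 -99:249/161 -95:236/136 -91:138/73 -87:141/73 -83:142/75 -79:142/74 -75:142/74 -71:137/71 -67:168/85 -63:215/116 -59:212/115 -55:211/115 -51:213/115 -47:144/75 -43:139/73 -39:141/73 -35:142/75 -31:142/74 -27:143/75 -23:143/74 -19:143/74 -15:145/76 -11:145/75 -7:143/74 -3:142/73 1:143/74 5:142/73 9:116/75
scene 0 -175:59/40 -171:57/38 -167:56/36 -163:57/37 -159:56/35 -155:58/39 -151:57/37 -147:55/36 -143:54/35 -139:54/35 -135:58/44 -131:76/79 -127:68/75 -123:65/73 -119:51/57 -115:43/48 -111:45/49 -107:42/48 -103:39/49 -99:19/23 -95:20/24 -91:21/26 -87:21/25 -83:21/26 -79:20/24 -75:50/29 -71:100/44 -67:48/54 -63:49/53 -59:49/53 -55:26/31 -51:20/25 -47:23/27 -43:21/26 -39:19/24 -35:23/26 -31:28/26 -27:112/40 -23:
[... 1560 characters left out ...]
/85 -35:89/87 -31:77/76 -27:92/91 -23:93/90 -19:80/81 -15:112/111 -11:118/116 -7:118/120 -3:119/121 1:121/120 5:121/120 9:120/118
side 0.035 -175:125/123 -171:84/83 -167:98/98 -163:113/111 -159:127/119 -155:123/76 -151:164/94 -147:235/144 -143:237/147 -139:236/147 -135:236/144 -131:237/147 -127:241/156 -123:241/154 -119:241/153 -115:241/153 -111:241/154 -107:243/156 -103:245/162 -99:244/159 -95:245/159 -91:245/161 -87:245/159 -83:244/159 -79:244/161 -75:244/157 -71:245/163 -67:244/161 -63:210/131 -59:135/71 -55:134/74 -51:132/74 -47:131/73 -43:132/73 -39:134/73 -35:140/79 -31:134/74 -27:134/77 -23:175/104 -19:206/126 -15:241/153 -11:242/156 -7:244/158 -3:243/158 1:244/159 5:243/157 9:175/102
```

```bash
python3 - <<'E'
from h import *
o=ctrl.get_obs(); d=wcam(o); 
for x in (.57,.60):
    ys=np.arange(.20,.46,.004); P=np.array([[x,y,-.015] for y in ys]); q=proj(d,P).astype(np.float32)
    v=cv2.remap(d['image'],q[:,:1],q[:,1:],1)[:,0].astype(int)
    print(x,' '.join(f'{y*1000:.0f}:{a.sum()//3}/{a[1]-a[0]}' for y,a in zip(ys,v)))
E
```

```text
0.57 200:179/-2 204:180/-3 208:127/-3 212:108/-5 216:102/-4 220:95/-3 224:83/-2 228:70/-2 232:166/2 236:183/-3 240:177/-5 244:187/-5 248:185/-4 252:181/-5 256:177/-4 260:139/-3 264:114/-3 268:93/-2 272:79/0 276:70/0 280:135/17 284:155/-3 288:184/-5 292:187/-4 296:188/-2 300:189/-3 304:188/-4 308:176/-4 312:142/-2 316:102/-2 320:73/1 324:136/14 328:134/16 332:116/14 336:129/-3 340:161/-2 344:181/-5 348:184/-3 352:184/-4 356:177/-3 360:168/-3 364:144/-3 368:102/-2 372:130/15 376:129/15 380:129/13 384:104/-2 388:149/-5 392:159/-3 396:181/-3 400:184/-3 404:178/-5 408:182/-3 412:185/-3 416:106/-2 420:135/16 424:136/15 428:134/12 432:149/-4 436:143/-3 440:160/-3 444:165/-2 448:172/-3 452:162/-2 456:184/-3
0.6 200:183/-3 204:182/-3 208:121/-2 212:108/-2 216:102/-2 220:94/-4 224:88/-2 228:68/-2 232:157/-4 236:181/-3 240:174/-4 244:185/-3 248:183/-3 252:178/-4 256:175/-4 260:132/-2 264:115/-3 268:93/-3 272:80/0 276:73/-4 280:135/17 284:149/-3 288:185/-3 292:185/-4 296:184/-4 300:185/-7 304:183/-4 308:175/-4 312:140/-4 316:102/-4 320:72/-1 324:135/17 328:134/16 332:134/15 336:126/-2 340:157/-4 344:179/-3 348:184/-3 352:184/-4 356:178/-4 360:170/-3 364:146/-5 368:102/-3 372:126/15 376:126/15 380:121/14 384:105/-2 388:146/-2 392:159/-2 396:180/-4 400:182/-3 404:180/-3 408:185/-6 412:185/-4 416:108/-4 420:134/15 424:136/15 428:127/15 432:150/-5 436:144/-4 440:160/-3 444:165/-2 448:173/-4 452:152/-5 456:182/-4
```

Roller gaps lie at y ≈ 0.328, 0.377 and 0.424. I'll put the pinched strip over the gap at 0.377, so the tips, which hang about 4 mm below the lid, sink between rollers.

Call:
servo_tool(
  motion=[
    [1, -0.05, 1.1, 0, 0],
    [1, -0.05, 1.1, -1.5, 0],
    [1, -0.05, 1.1, -3, 0],
    [1, -0.05, 1.1, -4, 0],
    [1, -0.05, 1.1, -4.3, 0],
    [1, -0.05, 1.1, -4.3, 0],
  ],
)

```text
time_s: 23.02
ee_pos: [0.4816, 0.3757, 0.2025]
eef_rot: [3.142, 0.0, 0.045]
force: [0.4, -0.5, 0.4]
grip_width: 0.0133
grip_force: 50.0
```

Call:
servo_tool(
  motion=[
    [1, 0, 0.1, -0.1, 0],
    [1, 0, 0.1, -0.2, 0],
    [1, 0, 0.1, -0.2, 0],
  ],
)

```text
time_s: 23.4
ee_pos: [0.4815, 0.3769, 0.2007]
eef_rot: [-3.141, -0.0, 0.045]
force: [0.1, 1.0, -0.0]
grip_width: 0.0131
grip_force: 50.0
```

Call:
servo_tool(
  motion=[
    [1, 0, 0, -0.1, 0],
    [1, 0, 0, -0.2, 0],
    [1, 0, 0, -0.2, 0],
  ],
)

```text
time_s: 23.78
ee_pos: [0.4815, 0.3768, 0.1986]
eef_rot: [-3.141, -0.0, 0.045]
force: [0.9, 1.7, 0.5]
grip_width: 0.0131
grip_force: 50.0
```

Call:
servo_tool(
  motion=[
    [1, 0, 0, -0.1, 0],
    [1, 0, 0, -0.15, 0],
    [1, 0, 0, -0.15, 0],
  ],
)

```text
time_s: 24.15
ee_pos: [0.4815, 0.3768, 0.1971]
eef_rot: [-3.141, -0.0, 0.045]
force: [0.2, 2.4, 2.3]
grip_width: 0.013
grip_force: 50.0
```

Call:
servo_tool(
  motion=[
    [1, 0, 0, -0.05, 0],
    [1, 0, 0, -0.1, 0],
    [1, 0, 0, -0.1, 0],
  ],
)

```text
time_s: 24.52
ee_pos: [0.4815, 0.3768, 0.1961]
eef_rot: [-3.141, -0.0, 0.045]
force: [1.2, 1.8, 2.7]
grip_width: 0.0131
grip_force: 50.0
```

Call:
servo_tool(
  motion=[
    [1, 0, 0, -0.05, 0],
    [1, 0, 0, -0.1, 0],
    [1, 0, 0, -0.1, 0],
  ],
)

```text
time_s: 24.9
ee_pos: [0.4815, 0.3768, 0.1956]
eef_rot: [-3.141, -0.0, 0.045]
force: [-1.7, 0.3, 9.3]
grip_width: 0.0129
grip_force: 50.0
```

Call:
servo_tool(
  motion=[
    [1, 0, 0, 0.05, 0],
    [1, 0, 0, 0.05, 0],
    [0.8, 0, 0, 0.05, 0],
    [0.8, 0, 0, 0.05, 0],
    [0.8, 0, 0, 0.05, 0],
    [0.8, 0, 0, 0.05, 0],
  ],
  squeeze=8,
)

```text
time_s: 25.65
ee_pos: [0.4815, 0.3767, 0.1955]
eef_rot: [3.141, 0.0, 0.045]
force: [-0.4, -4.7, 1.9]
grip_width: 0.019
grip_force: 1.9
```

Call:
servo_tool(
  motion=[
    [0.83, 0, 0, 0.1, 0],
    [0.83, 0, 0, 0.3, 0],
    [0.82, 0, 0, 0.5, 0],
    [0.8, 0, 0, 0.6, 0],
    [0.8, 0, 0, 0.6, 0],
  ],
)

```text
time_s: 26.28
ee_pos: [0.4815, 0.3768, 0.2017]
eef_rot: [-3.141, -0.0, 0.045]
force: [-0.2, -0.9, -1.3]
grip_width: 0.0187
grip_force: 0.0
```

Call:
servo_tool(
  motion=[
    [0.72, 0, 0, 0, 0],
    [0.72, 0, 0, 0, 0],
    [0.72, 0, 0, 0, 0],
    [0.72, 0, 0, 0.3, 0],
    [0.72, 0, 0, 1, 0],
    [0.72, 0, 0, 3, 0],
    [0.72, 0, 0, 8, 0],
    [0.72, 0, 0, 13, 0],
    [0.72, 0, 0, 16, 0],
    [0.72, 0, 0, 16, 0],
  ],
)

```text
time_s: 27.52
ee_pos: [0.4814, 0.3768, 0.3655]
eef_rot: [-3.139, -0.005, 0.045]
force: [-0.1, -0.0, -0.7]
grip_width: 0.026
grip_force: 0.0
```

```bash
python3 - <<'E'
from h import *
import pickle
o=ctrl.get_obs(); s=save('scene','s9');e=save('side','e9'); d=wcam(o,save('wrist','w9')); print(o['ee_pos'],o['force'],o['time_s'])
# wood mask -> contours -> rectangles, on the wrist picture (lid at z=.006) and the others
for n,c in (('scene',s),('side',e),('wrist',d)):
    h=cv2.cvtColor(c['image'],cv2.COLOR_RGB2HSV); m=cv2.inRange(h,(8,60,70),(24,190,255)); m=cv2.morphologyEx(m,2,np.ones((3,3),np.uint8))
    for k in cv2.findContours(m,0,2)[0]:
        if cv2.contourArea(k)<1200: continue
        q=cv2.approxPolyDP(k,5,True)[:,0]
        print(n,cv2.contourArea(k),q.tolist(),'at z6mm',ray(c,q,.006)[:,:2].round(3).tolist() if len(q)<9 else '')
E
```

```text
[0.48135873 0.37675426 0.36546533] [-0.10162555 -0.00678968 -0.67479378] 27.525
scene 3693.5 [[313, 265], [312, 277], [300, 280], [302, 296], [287, 302], [274, 328], [326, 351], [355, 285], [335, 276], [328, 288], [329, 272], [325, 277], [325, 269]] at z6mm 
scene 2902.5 [[372, 183], [350, 189], [350, 195], [383, 206], [379, 223], [337, 213], [329, 239], [318, 248], [368, 266], [396, 200], [394, 190]] at z6mm 
scene 3531.5 [[309, 46], [341, 50], [372, 32], [329, 20], [330, 14], [402, 29], [401, 22], [417, 21], [427, 6], [415, 34], [475, 0], [395, 0], [378, 20], [345, 13], [355, 0], [340, 0], [328, 12], [322, 0], [312, 7]] at z6mm 
side 1642.0 [[364, 335], [322, 348], [329, 368], [302, 378], [311, 399], [316, 387], [319, 399], [351, 399], [334, 356], [367, 345]] at z6mm 
side 7689.5 [[439, 310], [443, 319], [471, 311], [538, 399], [556, 399], [541, 390], [551, 391], [522, 345], [491, 317], [555, 368], [565, 362], [566, 346], [542, 334], [536, 342], [537, 332], [519, 329], [505, 315], [569, 339], [575, 376], [590, 383], [600, 399], [639, 399], [639, 389], [632, 393], [630, 379], [545, 
[... 663 characters left out ...]
 [306, 114], [277, 78], [326, 70], [317, 57], [316, 68], [296, 69], [292, 35]] at z6mm 
wrist 4566.0 [[490, 385], [480, 370], [377, 370], [375, 377], [363, 378], [136, 377], [130, 388]] at z6mm [[0.226, 0.141], [0.249, 0.158], [0.242, 0.292], [0.231, 0.293], [0.229, 0.309], [0.215, 0.606], [0.197, 0.616]]
wrist 7764.5 [[313, 143], [357, 146], [356, 159], [367, 160], [365, 211], [327, 212], [325, 158], [313, 158], [314, 230], [362, 230], [389, 222], [378, 226], [393, 230], [446, 226], [447, 216], [415, 220], [420, 170], [452, 171], [455, 140]] at z6mm 
wrist 13838.0 [[495, 136], [483, 234], [512, 254], [639, 254], [639, 197], [628, 228], [579, 228], [596, 150], [639, 148], [639, 135]] at z6mm
```

```bash
python3 - <<'E'
from h import *
d=wcam()
print('lid wrist',ray(d,[(313,143),(455,140),(447,226),(314,230)],.006)[:,:2].round(4).tolist())
for c,f0,f1,R in (('scene','scene0','s9',{'case':(316,225,345,262),'caseR':(366,195,396,266),'counter':(238,218,262,246),'padL':(276,168,296,210)}),('side','side0','e9',{'case':(240,205,280,285),'counter':(328,166,350,192),'rear':(262,240,300,285)})):
    A=cv2.imread(f'pics/{f0}.png');B=cv2.imread(f'pics/{f1}.png')
    for n,(x0,y0,x1,y1) in R.items():
        r=cv2.matchTemplate(B[y0-8:y1+8,x0-8:x1+8],A[y0:y1,x0:x1],cv2.TM_CCOEFF_NORMED); _,v,_,p=cv2.minMaxLoc(r); print(c,n,round(v,2),p[0]-8,p[1]-8)
s=ctrl.camera('scene'); print('stamp top expect',proj(s,[[.653,.077,.086]]).round())
A=cv2.imread('pics/scene0.png')[182:215,352:378]; r=cv2.matchTemplate(cv2.imread('pics/s9.png')[140:220,270:330],A,5); print('stamp',cv2.minMaxLoc(r))
E
```

```text
lid wrist [[0.5275, 0.3852], [0.5376, 0.2358], [0.442, 0.2299], [0.4302, 0.38]]
scene case 0.51 6 2
scene caseR 0.63 0 0
scene counter 0.99 0 0
scene padL 0.15 -4 8
side case 0.68 0 0
side counter 1.0 0 0
side rear 0.79 1 2
stamp top expect [[296. 167.]]
stamp (-0.3458195626735687, 0.3373972773551941, (6, 0), (25, 25))
```

```bash
python3 -c "
from station import ctrl
print(ctrl.hand_in())"
```

```text
the job is handed in; nothing more can be done
None
```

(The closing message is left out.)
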